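# Right the spares jar in its holder and unscrew the cap

### The job

The square spares jar has toppled on the radio bench: set it upright, cap up, fully down in the square holder that keeps it from turning. Then unscrew its tight cap anticlockwise (seen from above), stop turning once its lugs come free (within about a quarter turn), lift the cap straight off and finish while still holding it level just above the jar's mouth, a few centimetres at most, with the jar left seated in the holder. Leave the other things on the bench where they are.

Things in the scene. Friction and masses are not known exactly. Their poses are not given: they have to be found in the camera images.
- jar_mid (a point): the spares jar, 0.3 kg, lying on a flat side at the start. Square aluminium body 50 x 50 mm, 78 mm tall; above it a white round neck 33 mm across, mouth 100 mm above the underside; 110 mm tall with its cap on. This point lies on its axis, 55 mm above the underside; z points from the underside to the cap, x and y are square to the flat sides.
- jar_base (a point): centre of the jar's underside (same axes as jar_mid)
- cap_mid (a point): centre of the cap, half-way up: round black ribbed cap, 50 mm across, 26 mm tall, 40 g; z towards its closed top, which has a raised bar along x. Screwed on, it is centred 97 mm above the jar's underside, lower edge 6 mm above the square body. Two lugs in its skirt hook under the neck, with 1 mm of play. Once free it lifts straight off; its lower edge clears the mouth after a rise of 16 mm.
- cap_turn (a joint): how far the cap has been unscrewed, rad: 0 = tight; grows as the cap turns anticlockwise seen from above (seen from the cap side); 0.1 rad of play, and the jar itself turns up to 0.15 rad in the holder first. It turns against a steady friction of about 0.25 N m, and the lugs are free from about 0.8 (pulling before that lifts the jar too); a stop ends the turn at 2.1.
- holder_seat (a point): bracing holder, a square steel socket fixed to the bench: centre of its inner floor, 4 mm above the bench; z up, x and y square to its walls. Inside 56 x 56 mm, straight walls to 18 mm above the bench, then lips flaring to 75 mm across at 26 mm above the bench; base plate 100 x 100 mm. The jar fits in any of the four quarter turns.
- mug: white ceramic mug, 76 mm across, 90 mm tall; a bystander, to be left alone (origin: centre of its underside)
- spool: small wooden spool, 40 mm across, 30 mm tall; a bystander, to be left alone (origin: centre of its underside)
- tin: round steel tin, 60 mm across, 60 mm tall; a bystander, to be left alone (origin: centre of its underside)
- battery: grey battery block with two brass studs, 45 x 65 x 66 mm; a bystander, to be left alone (origin: centre of its underside)
- screwdriver: screwdriver lying on the bench; a bystander, to be left alone (origin: in its middle)
- plug: dark steel connector plug, 38 mm across, 55 mm tall; a bystander, to be left alone (origin: centre of its underside)
There are look-alikes about, which are no part of the job. Several things look just like the part that bears cap_mid: the one meant starts farthest to the robot's left.

How it is judged:
On the way, in this order (a step that is already met when the one before it is completed fails the run):
1. the jar stands upright, fully down in the holder, its cap still tight (horizontal distance between jar_base and holder_seat below 0.008 m and z of jar_base in the frame of holder_seat below 0.004 m and angle between jar_mid's own z axis and vertical below 0.12 rad and value of joint cap_turn below 0.3 rad), for 0.3 s.
2. the cap is unscrewed until its lugs are free, the jar staying in the holder (horizontal distance between jar_base and holder_seat below 0.008 m and z of jar_base in the frame of holder_seat below 0.004 m and angle between jar_mid's own z axis and vertical below 0.12 rad and value of joint cap_turn above 0.65 rad), for 0.1 s.
At the end, for the whole second after the job is handed in: Jar in the holder (8 mm off centre, 4 mm off its floor, 0.12 rad tilt at most), untouched by the robot; cap unscrewed over 0.65 rad, held still in the fingers, level within 0.3 rad, within 25 mm of the jar's axis, lower edge 2 to 60 mm above the mouth, clear of the jar (all of step 2 and z of cap_mid in the frame of jar_mid between 0.06 and 0.118 m and horizontal distance between cap_mid and jar_mid below 0.025 m and angle between cap_mid's own z axis and vertical below 0.3 rad and linear speed of each of cap, jar below 0.03 m/s and contact force between the fingers and cap above 1 N and contact force between cap and jar below 0.05 N and contact force between the arm and jar below 0.5 N); the arm keeps its last pose, push and grip.
It fails at once if the cap is turned far past the point where it comes free (over 1.9 rad) (value of joint cap_turn above 1.9 rad).
It fails at once if another thing on the bench is moved by more than 30 mm (distance of any of mug, spool, tin, battery, screwdriver, plug from where it was at the start of the episode above 0.03 m).
It also fails if it takes over 51 s, if anything falls off the work surface, if the arm or the gripper's body presses on something with over 40 N, if the wrist force passes 120 N, or if a joint passes its speed limit or range.

### The arm

A 6-joint arm with a two-finger parallel gripper is mounted at the origin on the work surface. World frame = base frame: x ahead of the robot, y to its left, z up, the work surface at z = 0. Lengths are in m, angles in rad, forces in N, time in s.
With the tool pointing down it reaches from about 0.375 to 0.975 m from the base axis. Payload 3.8 kg.
Tool frame: the origin (TCP) lies at the very end of the fingers, on their centre line; the grasp point (between the pads) lies 19 mm behind it (bot.pinch_z is the distance from the TCP to the grasp point, in m); x points along the fingers, y is the direction in which the jaws open and shut, and the axes are right-handed (so a half turn about x gives the same grasp; the last joint's range is limited). The gripper opens to 85 mm and grips with 20 to 120 N. Pads are 22 mm wide; open, the fingers measure 114 mm over their backs; the gripper's body (76 mm by 85 mm) begins 54 mm behind the grasp point. The pads swing forward as they close: fully open they stand 13 mm farther back than shut.
Start: joints at [1.095, 0.264, 1.604, -0, 1.274, -0.037], TCP at [0.287, 0.611, 0.231] pointing down, gripper open.
Joint ranges: [-2.63, 2.63], [-0.94, 2.18], [0.31, 2.57], [-1.31, 4.45], [0, 2.66], [-2.55, 2.55]. Speed limits (rad/s): [2.57, 2.57, 3.14, 3.14, 3.14, 3.14].

### API

Orientations are given as a rotation vector (axis times angle).
In Python, from workcell import monitor, imaging, finish_job, bot gives the robot as it stands.
- The arm moves only by the tool jog_arm, never from a script. Its argument "rows" is a list of rows, each a list of 7 numbers: the shift along the tool's x, y, z in m, then the turn, a rotation vector about the tool's x, y, z in rad, then the opening in per cent of the stroke, from 0 (shut) to 100 (fully open). A call has 1 to 20 rows; each row is the pose to reach, as a shift and turn from the pose measured when the call began, along the tool's axes at that moment; what a row does not reach only later rows make up. A row lasts 1/10 s, in which the tool goes at most 50 mm and 8.59 degrees, less where a joint would pass 70% of its speed; a pose out of reach is approached as far as the arm can. A call with a gripper value outside its range is refused whole. The fingers move at their own pace and stop on an object; "force" is the grip in N (left out, the last holds). Time passes only in rows, so rows that repeat a pose let the fingers close. It gives the time, the measured TCP pose, the force and the opening at its end, in the units of the state.
- monitor.read_state(): the state, without advancing time (a new reading comes with each control period).
- imaging.read_camera(name): name is "scene" or "side" or "wrist"; returns the picture (400x640x3 uint8, blue, green, red); there is no depth.
- imaging.camera_params(name): a dict with "fx", "fy", "cx", "cy" (pixels), "T" (4x4, takes a point from camera to world coordinates); the wrist camera has in their place "T_tool_cam" (4x4, takes a point from camera to tool coordinates, whose origin is the TCP and whose axes are the tool frame's). Camera axes: x right, y down, z forward; pixel columns grow to the right and rows downward; lengths in m; the calibration is good to about 2 mm. The wrist camera is an equidistant fisheye: a pixel r from the principal point sees the ray r / f radians off the axis. A picture is of the moment at which its call begins: read the wrist's pose just before it. camera_params takes no time and is no camera call.
- finish_job(): hands the job in, once; it reports no verdict.
The state is a dict: "time": time; "q": joint angles; "joint_vel": joint speeds; "joint_torque": joint torques, N m; "tool_pos": TCP position; "tcp_rot": TCP orientation; "wrist_force": force on the tool from outside, world axes, zero at the start; "torque": the same for the moment, N m; "width": opening from 0.0 (shut) to 1.0 (fully open).
Only numpy, scipy, OpenCV 4.12 (cv2) and the standard library are available. Lean on these libraries where they do the work, as an engineer would, in place of code of your own. Each camera call takes 0.05 s, during which the arm holds its last target. There are 200 camera calls.

## Working session

There is one attempt and no reset: what is moved stays moved. The work goes in short steps, Python scripts to look and compute and a tool call to move; the robot and the scene stay as the last step left them, time stands still between calls to the robot, and variables do not carry over. Pictures are saved under pics/ and viewed, about 8 in all and at most 12, crops included, and the job is handed in when it is done.

Besides the shell and the picture viewer there is one more tool, called after "Emit:" by a JSON object that holds its "method" and its "body". jog_arm: Moves the arm, as the interface text tells. Its arguments: {"type":"object","properties":{"rows":{"type":"array","items":{"type":"array","items":{"type":"number"}}},"force":{"type":"number"}},"required":["rows"]}

```bash
mkdir -p pics; ls; python3 - <<'E'
from workcell import monitor, imaging, bot
import cv2, numpy as np
s=monitor.read_state(); print(s)
for n in ("scene","side","wrist"):
    p=imaging.camera_params(n); print(n,{k:np.round(v,4).tolist() for k,v in p.items()})
    cv2.imwrite(f"pics/{n}0.png",imaging.read_camera(n))
E
```

```text
pics
{'time': 0.0, 'q': array([ 1.09509936e+00,  2.64748859e-01,  1.60537271e+00, -1.32535332e-05,
        1.27369826e+00, -3.69270362e-02]), 'joint_vel': array([-0.00040032, -0.00137791,  0.0005486 ,  0.00017657,  0.00170535,
        0.0013625 ]), 'joint_torque': array([ 1.57423219e-03, -5.15103614e+01, -3.67322659e+01,  2.49305085e-04,
        1.27053360e-02,  2.22078961e-05]), 'tool_pos': array([0.28644549, 0.61040102, 0.22996562]), 'tcp_rot': array([ 0.3424252 ,  1.54382162, -0.34583704]), 'wrist_force': array([ 0.16280089, -0.54577841, -0.32720647]), 'torque': array([-0.04257165,  0.01444064, -0.03190464]), 'width': 0.9993418553007575}
scene {'fx': 476.6794, 'fy': 476.6794, 'cx': 320.2072, 'cy': 203.2019, 'T': [[-0.8653, 0.4263, -0.2637, 0.9419], [0.5011, 0.7506, -0.4307, 0.5687], [0.0144, -0.5048, -0.8631, 1.1764], [0.0, 0.0, 0.0, 1.0]]}
side {'fx': 377.1168, 'fy': 377.1168, 'cx': 323.9048, 'cy': 203.3212, 'T': [[0.9697, -0.1494, 0.1933, 0.3857], [-0.2435, -0.6546, 0.7157, -0.8655], [0.0196, -0.741, -0.6712, 0.845], [0.0, 0.0, 0.0, 1.0]]}
wrist {'fx': 309.7069, 'fy': 309.7069, 'cx': 316.7634, 'cy': 196.2094, 'T_tool_cam': [[0.0004, -0.2623, 0.965, -0.1433], [1.0, -0.0, -0.0004, -0.0001], [0.0001, 0.965, 0.2623, -0.0661], [0.0, 0.0, 0.0, 1.0]]}
```

View pics/scene0.png

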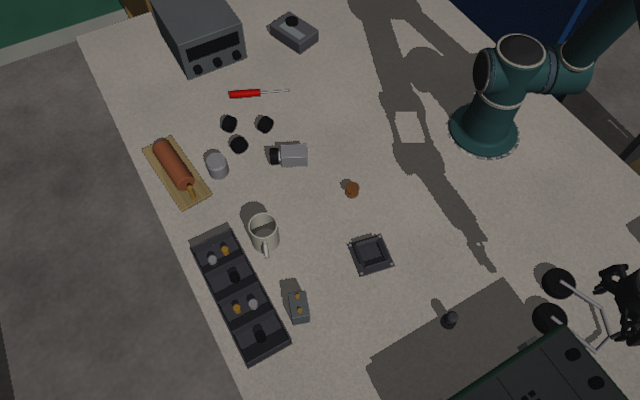

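View pics/side0.png

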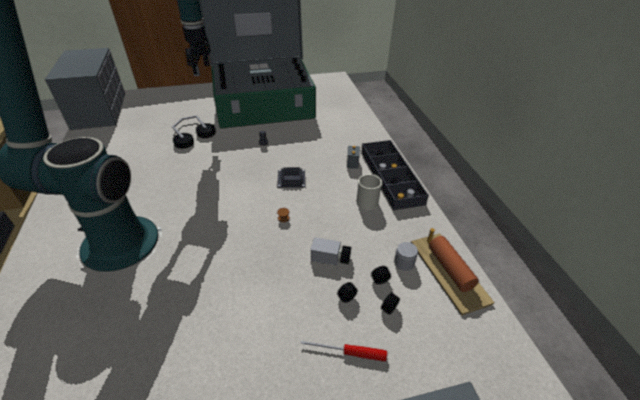

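The black cap candidates in the scene view are at pixels (275,156) on the jar, (229,124), (265,124) and (238,145). The one on the jar looks farthest to +y. I'll confirm this with numbers and one enlarged crop.

```bash
cat > h.py <<'E'
import numpy as np, cv2
from scipy.spatial.transform import Rotation as R
from workcell import monitor, imaging
def px2w(n,uv,z):
    p=imaging.camera_params(n); T=np.array(p["T"])
    d=T[:3,:3]@[(uv[0]-p["cx"])/p["fx"],(uv[1]-p["cy"])/p["fy"],1]
    return T[:3,3]+d*(z-T[2,3])/d[2]
def w2px(n,X):
    p=imaging.camera_params(n); T=np.array(p["T"])
    c=T[:3,:3].T@(np.asarray(X,float)-T[:3,3]); return c[:2]/c[2]*p["fx"]+[p["cx"],p["cy"]]
def wrist_px(X,s):
    p=imaging.camera_params("wrist"); T=np.array(p["T_tool_cam"]); 
    t=R.from_rotvec(s["tcp_rot"]).as_matrix().T@(np.asarray(X)-s["tool_pos"])
    c=T[:3,:3].T@(t-T[:3,3]); th=np.arctan2(np.hypot(*c[:2]),c[2])
    return p["fx"]*th*c[:2]/np.hypot(*c[:2])+[p["cx"],p["cy"]]
def wrist_ray(uv,s,z):
    p=imaging.camera_params("wrist"); T=np.array(p["T_tool_cam"])
    v=np.array(uv,float)-[p["cx"],p["cy"]]; r=np.hypot(*v); th=r/p["fx"]
    d=np.r_[np.sin(th)*v/r,np.cos(th)]; M=R.from_rotvec(s["tcp_rot"]).as_matrix()
    o=M@T[:3,3]+s["tool_pos"]; d=M@T[:3,:3]@d; return o+d*(z-o[2])/d[2]
E
python3 - <<'E'
from h import *
for uv in [(275,156),(229,124),(265,124),(238,145)]: print(px2w("scene",uv,.02).round(3))
print("holder",px2w("scene",(370,254),.01).round(3),px2w("side",(291,178),.01).round(3))
for n,uv,z in [("spool",(352,189),.02),("mug",(264,232),.045),("tin",(217,164),.03),("bat",(298,305),.03),("plug",(449,319),.03)]: print(n,px2w("scene",uv,z).round(3))
a=cv2.imread("pics/scene0.png"); b=cv2.imread("pics/side0.png")
f=lambda i,u,v,k:cv2.resize(i[v:v+300//k,u:u+400//k],None,fx=k,fy=k,interpolation=cv2.INTER_CUBIC)
cv2.imwrite("pics/crop1.png",np.vstack([np.hstack([f(a,220,115,4),f(a,320,215,4)]),np.hstack([f(b,300,220,4),f(b,245,145,4)])]))
E
```

```text
[ 0.624 -0.216  0.02 ]
[ 0.692 -0.394  0.02 ]
[ 0.595 -0.34   0.02 ]
[ 0.702 -0.307  0.02 ]
holder [0.549 0.189 0.01 ] [0.545 0.181 0.01 ]
spool [ 0.486 -0.004  0.02 ]
mug [0.77  0.007 0.045]
tin [ 0.787 -0.267  0.03 ]
bat [0.786 0.222 0.03 ]
plug [0.482 0.437 0.03 ]
```

View pics/crop1.png

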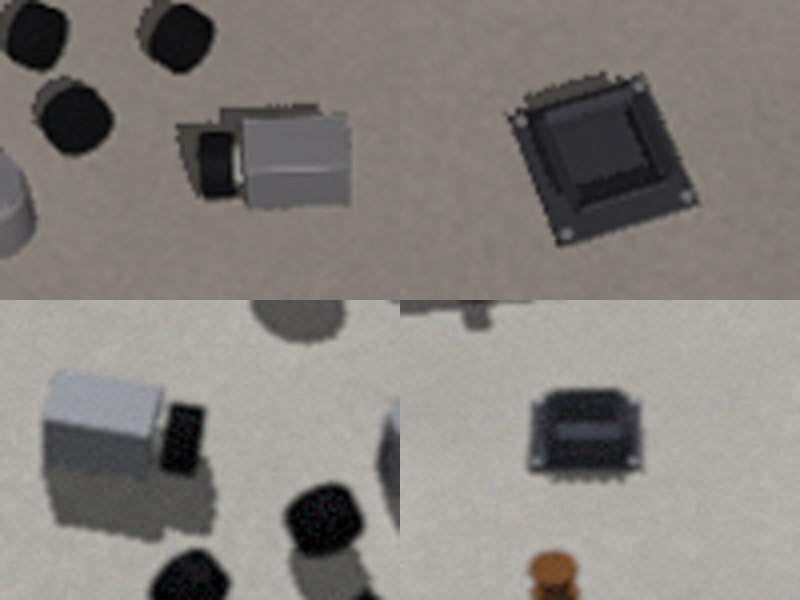

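View pics/wrist0.png

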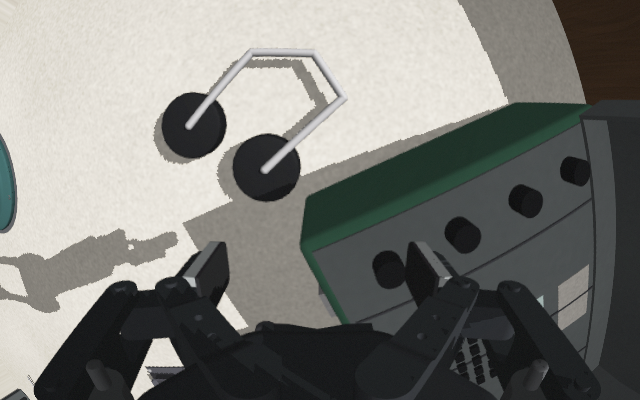

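Picture notes:
- **Jar cap:** at (275,156), world y about -0.216. The loose caps have y of -0.31 to -0.39, so the jar's own cap is farthest left and is the one meant. The crop shows it attached to the jar lying down, pointing about (+x, -y).
- **Holder:** at (370,254), empty.
- **Wrist view:** shows only the gripper and the bench surroundings.

```bash
cat >> h.py <<'E'
Z=np.array([0,0,1.])
def az(d): d=np.radians(d); return np.array([np.cos(d),np.sin(d),0])
def frame(d,y): # tool x along d, y jaws
    return np.c_[d,y,np.cross(d,y)]
def rel(grasp,M,s,pinch=.0187):
    M0=R.from_rotvec(s["tcp_rot"]).as_matrix(); tcp=grasp+pinch*M[:,0]
    sh=M0.T@(tcp-s["tool_pos"]); rv=R.from_matrix(M0.T@M).as_rotvec()
    print("shift",sh.round(4),"rv",rv.round(3),"deg",np.degrees(np.linalg.norm(rv)).round(1),"dist",np.linalg.norm(sh).round(3))
    return sh,rv
E
python3 - <<'E'
from h import *
s=monitor.read_state(); q=s["q"]; M=R.from_rotvec(s["tcp_rot"]).as_matrix(); print(M.round(3))
F=(R.from_euler('z',q[0])*R.from_euler('y',q[1]+q[2])*R.from_euler('z',q[3])*R.from_euler('y',q[4])*R.from_euler('z',q[5])).as_matrix(); print(F.round(3))
a=az(-25); t=np.radians(25)
d=-Z*np.cos(t)-a*np.sin(t); g=np.array([.587,-.195,.03])
for y in (np.cross(a,Z),-np.cross(a,Z)): rel(g-.1*d,frame(d,y),s)
E
```

```text
[[-0.001  0.425  0.905]
 [-0.002  0.905 -0.425]
 [-1.    -0.002 -0.   ]]
[[-0.425 -0.905 -0.001]
 [-0.905  0.425 -0.002]
 [ 0.002  0.    -1.   ]]
shift [ 0.1276 -0.6012  0.6486] rv [ 3.064e+00  2.000e-03 -6.790e-01] deg 179.8 dist 0.894
shift [ 0.1276 -0.6012  0.6486] rv [-0.003  0.436  0.001] deg 25.0 dist 0.894
```

Emit:
{"method": "jog_arm", "body": {"rows": [[-0.05,-0.3,0.32,0,0,0,100],[-0.05,-0.3,0.32,0,0,0,100],[-0.05,-0.3,0.32,0,0,0,100],[-0.05,-0.3,0.32,0,0,0,100],[-0.05,-0.3,0.32,0,0,0,100],[-0.05,-0.3,0.32,0,0,0,100],[-0.05,-0.3,0.32,0,0,0,100],[-0.05,-0.3,0.32,0,0,0,100],[-0.05,-0.3,0.32,0,0,0,100],[-0.05,-0.3,0.32,0,0,0,100]]}}

```text
time: 1.15
tool_pos: [0.4505, 0.199, 0.2815]
tcp_rot: [0.346, 1.541, -0.351]
wrist_force: [-0.5, 0.2, 0.0]
width: 1.004
```

```bash
python3 -c "
from h import *
s=monitor.read_state();print(s['time'],s['q'].tolist(),s['tool_pos'].tolist())"
```

```text
1.15 [0.36762690201202575, -0.11528867526433009, 1.9174666901770367, -0.003352530843785865, 1.3393358567946758, -0.7578301276175247] [0.45051062256634566, 0.1989747113457408, 0.2814978491286915]
```

Emit:
{"method": "jog_arm", "body": {"rows": [[0.1,-0.3,0.32,0,0.2,0,100],[0.1,-0.3,0.32,0,0.2,0,100],[0.1,-0.3,0.32,0,0.2,0,100],[0.1,-0.3,0.32,0,0.2,0,100],[0.1,-0.3,0.32,0,0.2,0,100],[0.1,-0.3,0.32,0,0.2,0,100],[0.1,-0.3,0.32,0,0.2,0,100],[0.1,-0.3,0.32,0,0.2,0,100],[0.1,-0.3,0.32,0,0.2,0,100],[0.1,-0.3,0.32,0,0.2,0,100],[0.1,-0.3,0.32,0,0.2,0,100],[0.1,-0.3,0.32,0,0.2,0,100]]}}

```text
time: 2.35
tool_pos: [0.6103, -0.2083, 0.1827]
tcp_rot: [0.391, 1.737, -0.322]
wrist_force: [0.4, -0.4, -0.1]
width: 1.002
```

```bash
cat >> h.py <<'E'
def fkR(q): return (R.from_euler('z',q[0])*R.from_euler('y',q[1]+q[2])*R.from_euler('z',q[3])*R.from_euler('y',q[4])*R.from_euler('z',q[5])).as_matrix()@np.array([[0,-1,0],[0,0,-1],[1,0,0]])
E
python3 - <<'E'
from h import *
s=monitor.read_state();print(s['time'],s['q'].tolist(),s['tool_pos'].tolist())
print(fkR(s['q'])-R.from_rotvec(s['tcp_rot']).as_matrix())
cv2.imwrite("pics/w1.png",imaging.read_camera("wrist"))
E
```

```text
2.35 [-0.37410516448591086, 0.37012969829720044, 1.5697908942152647, 0.012430144348422318, 1.4001345795393139, -1.5040809011648357] [0.6103211702620125, -0.20828239076269847, 0.1826873256414585]
[[ 4.71844785e-16  3.33066907e-16 -1.11022302e-16]
 [-1.66533454e-16 -1.11022302e-16 -3.33066907e-16]
 [-1.11022302e-16 -5.55111512e-17  4.44089210e-16]]
```

View pics/w1.png

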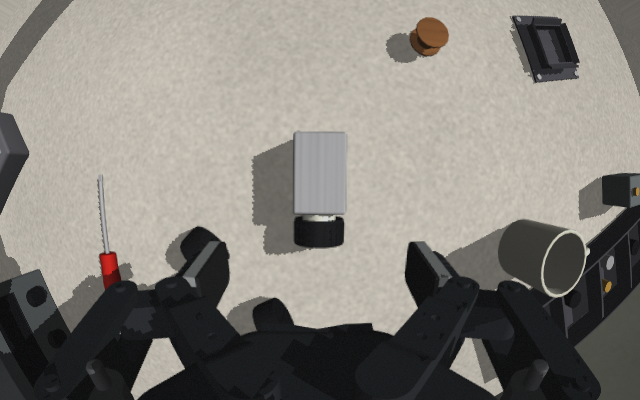

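The wrist view shows the jar with its top face at (294,132)-(346,132)-(347,213)-(293,213) and its cap at (319,231). The holder is at (548,48). Next I'll locate both and fit the arm's link lengths for an IK check.

```bash
python3 - <<'E'
from h import *
s=monitor.read_state()
P=[wrist_ray(c,s,.05) for c in [(294,132),(346,132),(347,213),(293,213)]]
print(np.round(P,4).tolist()); m=np.mean(P,0)
l=(P[3]+P[2]-P[0]-P[1])/2; print("mid",m.round(4),"az",np.degrees(np.arctan2(l[1],l[0])),np.linalg.norm(l),np.linalg.norm(P[0]-P[1]))
H=[wrist_ray(c,s,.004) for c in [(513,17),(561,13),(579,73),(537,82)]]
print("H",np.round(H,4).tolist(),np.mean(H,0),[np.degrees(np.arctan2(*(H[(i+1)%4]-H[i])[1::-1]))%90 for i in range(4)])
D=[([1.09509936,.264748859,1.60537271,-1.3e-5,1.27369826,-.036927],[.28644549,.61040102,.22996562]),
([0.36762690201202575, -0.11528867526433009, 1.9174666901770367, -0.003352530843785865, 1.3393358567946758, -0.7578301276175247],[0.45051062256634566, 0.1989747113457408, 0.2814978491286915]),(s["q"],s["tool_pos"])]
A=[];b=[]
for q,p in D:
  ra=az(np.degrees(q[0])); x=fkR(q)[:,0]
  c=[ra*np.sin(q[1])+Z*np.cos(q[1]), ra*np.sin(q[1]+q[2])+Z*np.cos(q[1]+q[2]), x, Z, ra]
  A.append(np.array(c).T); b.append(p)
A=np.vstack(A);b=np.hstack(b)
for k in (4,5):
  r=np.linalg.lstsq(A[:,:k],b,rcond=None); print(r[0].round(4),(A[:,:k]@r[0]-b).round(5),r[3])
E
```

```text
[[0.5314, -0.1944, 0.05], [0.5521, -0.1507, 0.05], [0.6209, -0.1822, 0.05], [0.5992, -0.2278, 0.05]]
mid [ 0.5759 -0.1887  0.05  ] az -25.392618554521874 0.07561992342929132 0.04839332086846709
H [[0.4897, 0.1479, 0.004], [0.5025, 0.2619, 0.004], [0.5987, 0.2322, 0.004], [0.5853, 0.1304, 0.004]] [0.54404127 0.19309524 0.004     ] [np.float64(83.61739607870695), np.float64(72.8445976195962), np.float64(82.51399996193827), np.float64(79.64637472272699)]
[0.5164 0.5661 0.3634 0.2618] [ 2.278e-02 -1.015e-02 -9.000e-05  8.680e-03 -2.340e-02  5.000e-05
 -1.006e-02 -2.260e-02  5.000e-05] [3.01437026 1.68465685 0.25807173 0.09435155]
[0.5163 0.5639 0.3636 0.2614 0.0021] [ 2.278e-02 -1.014e-02 -9.000e-05  8.670e-03 -2.340e-02 -1.000e-04
 -1.004e-02 -2.260e-02  2.000e-04] [3.01491498 2.41417683 0.26179135 0.09447088 0.06766439]
```

```bash
cat >> h.py <<'E'
from scipy.optimize import least_squares
from scipy.spatial.transform import Slerp
LO=np.array([-2.63,-.94,.31,-1.31,0,-2.55]); HI=np.array([2.63,2.18,2.57,4.45,2.66,2.55])
def fk(q):
    ra=az(np.degrees(q[0])); ta=np.cross(Z,ra); M=fkR(q)
    return .5164*(ra*np.sin(q[1])+Z*np.cos(q[1]))+.5655*(ra*np.sin(q[1]+q[2])+Z*np.cos(q[1]+q[2]))+.3634*M[:,0]+.262*Z+.025*ta, M
def ik(p,M,seed):
    def f(q):
        P,N=fk(q); return np.r_[(P-p)*5,R.from_matrix(N.T@M).as_rotvec()]
    r=least_squares(f,np.clip(seed,LO+.01,HI-.01),bounds=(LO,HI)); return r.x,np.linalg.norm(r.fun)
def path(poses,q,n=12): # poses: list of (p,M)
    out=[];p0,M0=fk(q)
    for p,M in poses:
        sl=Slerp([0,1],R.from_matrix([M0,M])); e=0;j=0
        for u in np.linspace(0,1,n+1)[1:]:
            q2,er=ik(p0+(p-p0)*u,sl(u).as_matrix(),q); j=max(j,abs(q2-q).max()); e=max(e,er); q=q2
        out.append((q,e,j)); p0,M0=p,M
    return out
E
cat > plan.py <<'E'
from h import *
s=monitor.read_state(); q0=s["q"]; print("fk err",fk(q0)[0]-s["tool_pos"])
a=az(-25.4); J=np.array([.5765,-.1895,.025])+.011*a; H=np.array([.545,.190,.004])
for t in (15,25,35):
  for sg in (1,-1):
    tr=np.radians(t); d=-Z*np.cos(tr)-a*np.sin(tr); M=frame(d,sg*np.cross(a,Z)); g=J+.005*Z+.0187*d
    for f in (-12.3,77.7,167.7,-102.3):
      fa=az(f); df=fa*np.cos(tr)-Z*np.sin(tr); N=frame(df,sg*np.cross(fa,Z)); hg=H+.05*Z+.0187*df
      N1=frame(d,M[:,1]); 
      r=path([(g-.1*d,M),(g,M),(g+.15*Z,M),(hg+.1*Z,N),(hg,N)],q0,6)
      if max(x[1] for x in r)<.02: print(t,sg,f,*[(x[0].round(2).tolist(),round(x[1],3),round(x[2],2)) for x in (r[1],r[3],r[4])])
      else: print(t,sg,f,"fail",[round(x[1],2) for x in r])
E
python3 plan.py
```

```text
fk err [-0.00142392  0.00086937  0.00046824]
15 1 -12.3 fail [np.float64(0.0), np.float64(0.0), np.float64(0.0), np.float64(0.6), np.float64(0.72)]
15 1 77.7 ([-0.37, 0.52, 1.7, 0.02, 1.17, 1.63], np.float64(0.0), np.float64(0.03)) ([-0.33, 0.42, 2.2, 1.34, 1.4, -1.04], np.float64(0.0), np.float64(0.52)) ([-0.33, 0.64, 2.17, 1.38, 1.36, -1.23], np.float64(0.0), np.float64(0.04))
15 1 167.7 fail [np.float64(0.0), np.float64(0.0), np.float64(0.0), np.float64(1.79), np.float64(1.8)]
15 1 -102.3 fail [np.float64(0.0), np.float64(0.0), np.float64(0.0), np.float64(1.41), np.float64(1.43)]
15 -1 -12.3 fail [np.float64(0.0), np.float64(0.0), np.float64(0.0), np.float64(0.42), np.float64(0.51)]
15 -1 77.7 fail [np.float64(0.0), np.float64(0.0), np.float64(0.0), np.float64(0.94), np.float64(1.01)]
15 -1 167.7 ([-0.37, 0.52, 1.7, 0.02, 1.17, -1.51], np.float64(0.0), np.float64(0.03)) ([0.11, 0.94, 1.25, 0.39, 2.21, 1.9], np.float64(0.0), np.float64(0.66)) ([0.11, 1.06, 1.22, 0.37, 2.12, 1.86], np.float64(0.0), np.float64(0.02))
15 -1 -102.3 ([-0.37, 0.52, 1.7, 0.02, 1.17, -1.51], np.float64(0.0
[... 1926 characters left out ...]
 np.float64(1.35)]
35 -1 -12.3 fail [np.float64(0.0), np.float64(0.0), np.float64(0.0), np.float64(0.12), np.float64(0.24)]
35 -1 77.7 fail [np.float64(0.0), np.float64(0.0), np.float64(0.0), np.float64(0.7), np.float64(0.74)]
35 -1 167.7 ([-0.38, 0.75, 1.44, 0.04, 1.56, -1.52], np.float64(0.0), np.float64(0.04)) ([0.13, 0.74, 1.38, 0.3, 1.94, 1.88], np.float64(0.0), np.float64(0.58)) ([0.13, 0.85, 1.39, 0.29, 1.82, 1.85], np.float64(0.0), np.float64(0.02))
35 -1 -102.3 ([-0.38, 0.75, 1.44, 0.04, 1.56, -1.52], np.float64(0.0), np.float64(0.04)) ([0.62, 0.63, 1.56, -0.59, 1.73, 0.99], np.float64(0.0), np.float64(0.49)) ([0.62, 0.75, 1.58, -0.58, 1.62, 1.06], np.float64(0.0), np.float64(0.02))
```

```bash
cat > pre.py <<'E'
from h import *
s=monitor.read_state(); print(s["time"],s["q"].round(2))
a=az(-25.4); J=np.array([.5765,-.1895,.025])+.011*a; tr=np.radians(25)
d=-Z*np.cos(tr)-a*np.sin(tr); M=frame(d,np.cross(a,Z)); g=J+.002*Z
for b in (.1,0): rel(g-b*d,M,s)
E
python3 pre.py
```

```text
2.4 [-0.37  0.37  1.57  0.01  1.4  -1.5 ]
shift [0.0796 0.0023 0.0229] rv [ 3.119e+00  2.000e-03 -3.730e-01] deg 180.0 dist 0.083
shift [ 0.1767  0.0024 -0.0008] rv [ 3.119e+00  2.000e-03 -3.730e-01] deg 180.0 dist 0.177
```

Emit:
{"method": "jog_arm", "body": {"rows": [[0.0,0.002,0.02,1.56,0,-0.187,100],[0.0,0.002,0.02,1.56,0,-0.187,100],[0.0,0.002,0.02,1.56,0,-0.187,100],[0.0,0.002,0.02,1.56,0,-0.187,100],[0.0,0.002,0.02,1.56,0,-0.187,100],[0.0,0.002,0.02,1.56,0,-0.187,100],[0.0,0.002,0.02,1.56,0,-0.187,100],[0.0,0.002,0.02,1.56,0,-0.187,100],[0.04,0.002,0.023,2.6,0,-0.31,100],[0.04,0.002,0.023,2.6,0,-0.31,100],[0.04,0.002,0.023,2.6,0,-0.31,100],[0.04,0.002,0.023,2.6,0,-0.31,100],[0.04,0.002,0.023,2.6,0,-0.31,100],[0.04,0.002,0.023,2.6,0,-0.31,100],[0.08,0.002,0.023,3.119,0,-0.373,100],[0.08,0.002,0.023,3.119,0,-0.373,100],[0.08,0.002,0.023,3.119,0,-0.373,100],[0.08,0.002,0.023,3.119,0,-0.373,100],[0.08,0.002,0.023,3.119,0,-0.373,100],[0.08,0.002,0.023,3.119,0,-0.373,100]]}}

```text
time: 4.4
tool_pos: [0.6178, -0.2071, 0.1013]
tcp_rot: [-1.543, 0.194, 2.396]
wrist_force: [1.1, -0.2, -0.8]
width: 1.003
```

```bash
python3 pre.py; python3 - <<'E'
from h import *
cv2.imwrite("pics/w2.png",imaging.read_camera("wrist"))
E
```

```text
4.4 [-0.37  0.61  1.43  0.01  1.54  1.5 ]
shift [ 0.0004  0.0019 -0.0005] rv [ 0.135 -0.001 -0.018] deg 7.8 dist 0.002
shift [ 0.1004  0.     -0.0005] rv [ 0.135 -0.001 -0.018] deg 7.8 dist 0.1
```

View pics/w2.png

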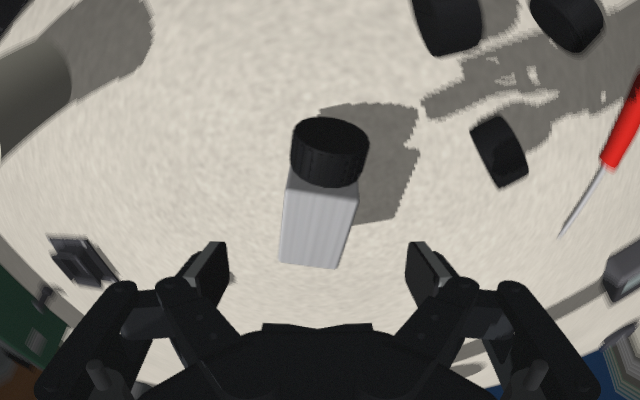

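The jar sits centred between the fingers with 7.8° of roll still to correct. I'll align, descend and grip.

Emit:
{"method": "jog_arm", "body": {"rows": [[0,0.002,0,0.135,0,-0.018,100],[0,0.002,0,0.135,0,-0.018,100],[0.03,0,0,0.135,0,-0.018,100],[0.06,0,0,0.135,0,-0.018,100],[0.085,0,0,0.135,0,-0.018,100],[0.1,0,0,0.135,0,-0.018,100],[0.1,0,0,0.135,0,-0.018,100],[0.1,0,0,0.135,0,-0.018,20],[0.1,0,0,0.135,0,-0.018,20],[0.1,0,0,0.135,0,-0.018,20],[0.1,0,0,0.135,0,-0.018,20],[0.1,0,0,0.135,0,-0.018,20],[0.1,0,0,0.135,0,-0.018,20],[0.1,0,0,0.135,0,-0.018,20],[0.1,0,0,0.135,0,-0.018,20]], "force": 60}}

```text
time: 5.95
tool_pos: [0.581, -0.1923, 0.0124]
tcp_rot: [-1.481, 0.341, 2.31]
wrist_force: [2.7, -2.1, 5.3]
width: 0.578
```

```bash
cat > tr.py <<'E'
from h import *
s=monitor.read_state(); q0=s["q"]; print(s["time"],q0.round(2),s["wrist_force"].round(1),s["width"]) 
H=np.array([.545,.190,.004]); tr=np.radians(25); fa=az(77.7)
M0=R.from_rotvec(s["tcp_rot"]).as_matrix(); df=fa*np.cos(tr)-Z*np.sin(tr); N=frame(df,np.cross(fa,Z))
up=s["tool_pos"]+.13*Z; print("up: shift",(M0.T@(.13*Z)).round(4))
hg=H+.05*Z+.12*Z
rel(hg,N,s); hp=hg+.0187*df
sl=Slerp([0,1],R.from_matrix([M0,N]))
for r,(w) in zip(path([(up,M0),(hp,N),(hp-.12*Z,N)],q0,8),"uhd"): print(w,r[0].round(2),round(r[1],3),round(r[2],2))
E
python3 tr.py
```

```text
5.95 [-0.38  0.63  1.58  0.03  1.36  1.63] [ 2.7 -2.1  5.3] 0.578134146627764
up: shift [-0.1181  0.0002  0.0542]
shift [-0.0557 -0.3449  0.2483] rv [-1.831  1.087 -0.674] deg 127.9 dist 0.429
u [-0.38  0.51  1.5   0.03  1.56  1.64] 0.0 0.03
h [-0.29  0.27  2.2   1.23  1.28 -0.86] 0.0 0.36
d [-0.29  0.51  2.19  1.31  1.21 -1.1 ] 0.0 0.03
```

Emit:
{"method": "jog_arm", "body": {"rows": [[-0.03,0,0.0138,0,0,0,20],[-0.06,0,0.0276,0,0,0,20],[-0.09,0,0.0414,0,0,0,20],[-0.1181,0,0.0542,0,0,0,20],[-0.1135,-0.0384,0.0758,-0.2034,0.1208,-0.0749,20],[-0.1088,-0.0766,0.0973,-0.4069,0.2416,-0.1498,20],[-0.1019,-0.115,0.1189,-0.6103,0.3623,-0.2247,20],[-0.095,-0.1533,0.1405,-0.8138,0.4831,-0.2996,20],[-0.088,-0.1916,0.162,-1.0172,0.6039,-0.3744,20],[-0.081,-0.23,0.184,-1.2207,0.7247,-0.4493,20],[-0.074,-0.268,0.205,-1.4241,0.8454,-0.5242,20],[-0.067,-0.306,0.227,-1.6276,0.9662,-0.5991,20],[-0.0557,-0.3449,0.2483,-1.831,1.087,-0.674,20],[-0.0557,-0.3449,0.2483,-1.831,1.087,-0.674,20],[-0.0557,-0.3449,0.2483,-1.831,1.087,-0.674,20],[-0.0557,-0.3449,0.2483,-1.831,1.087,-0.674,20],[-0.0557,-0.3449,0.2483,-1.831,1.087,-0.674,20],[-0.0557,-0.3449,0.2483,-1.831,1.087,-0.674,20],[-0.0557,-0.3449,0.2483,-1.831,1.087,-0.674,20],[-0.0557,-0.3449,0.2483,-1.831,1.087,-0.674,20]]}}

```text
time: 7.95
tool_pos: [0.5475, 0.2057, 0.1631]
tcp_rot: [2.201, 1.776, -0.489]
wrist_force: [-0.8, -0.5, -3.1]
width: 0.578
```

```bash
python3 tr.py; python3 - <<'E'
from h import *
s=monitor.read_state()
ims=[imaging.read_camera(n) for n in ("wrist","scene","side")]
for n,i in zip("wcs",ims): cv2.imwrite(f"pics/t3{n}.png",i)
H=np.array([.545,.190,.004])
print("holder px scene",w2px("scene",H),"side",w2px("side",H), "wrist",wrist_px(H,s))
f=lambda i,u,v:cv2.resize(i[v:v+150,u:u+200],None,fx=2,fy=2,interpolation=cv2.INTER_CUBIC)
cv2.imwrite("pics/t3.png",np.vstack([np.hstack([f(ims[1],280,140),f(ims[2],200,60)]),cv2.resize(ims[0],(800,500))[150:450]]))
E
```

```text
7.95 [-0.26  0.26  2.19  1.25  1.27 -0.84] [-0.8 -0.5 -3.1] 0.5779752844200576
up: shift [-0.0549 -0.0002 -0.1178]
shift [-0.0003  0.0008 -0.0032] rv [-0.001 -0.     0.002] deg 0.1 dist 0.003
u [-0.29  0.06  2.13  1.17  1.38 -0.6 ] 0.0 0.03
h [-0.29  0.27  2.2   1.23  1.28 -0.86] 0.0 0.03
d [-0.29  0.51  2.19  1.31  1.21 -1.1 ] 0.0 0.03
holder px scene [371.1712375 254.7462626] side [290.67811404 177.75601938] wrist [317.81905946 373.46244847]
```

View pics/t3.png

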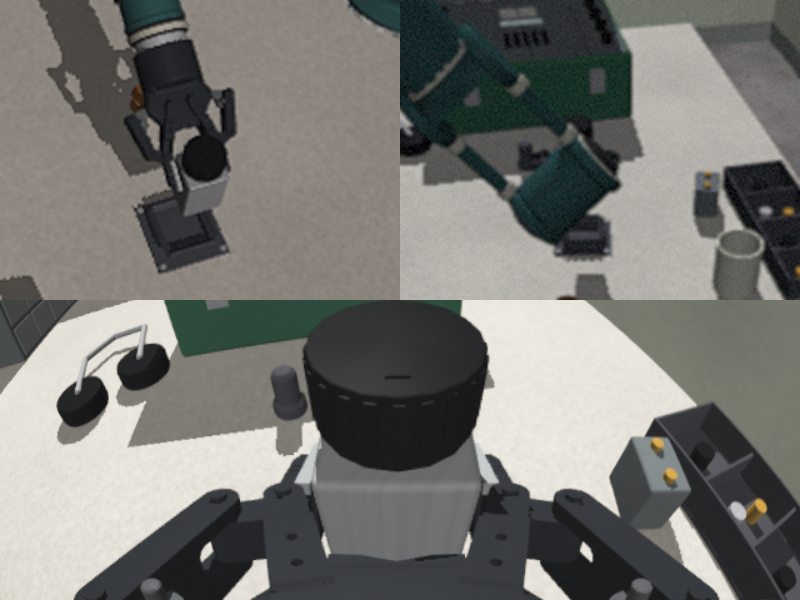

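The jar is upright in the grip with its cap up, in line with the holder (cap top at scene (382,218)). I'll check its lateral position two ways.

```bash
python3 - <<'E'
from h import *
s=monitor.read_state(); M=R.from_rotvec(s["tcp_rot"]).as_matrix()
Mg=R.from_rotvec([-1.481,.341,2.31]).as_matrix(); pg=np.array([.581,-.1923,.0124]); a=az(-25.4)
b=np.array([.5765,-.1895,.025])-.039*a
bt=Mg.T@(b-pg); at=Mg.T@a; print("jar in tool",bt.round(4),at.round(3))
B=M@bt+s["tool_pos"]; print("base now",B.round(4),"axis",(M@at).round(3))
im=cv2.imread("pics/t3c.png"); c=im[200:235,365:400].max(2)<45
ys,xs=np.nonzero(c); n,l,st,ce=cv2.connectedComponentsWithStats(c.astype(np.uint8)); i=1+st[1:,4].argmax(); print(st[i],ce[i]+[365,200])
for uv in ((382.5,218),): print("cap top scene",px2w("scene",uv,B[2]+.11).round(4))
for k in (.084,.11): 
  ph=np.linspace(0,6.28,40); P=np.array([w2px("scene",B+(M@at)*k+.025*np.array([np.cos(t),np.sin(t),0])) for t in ph]); print(k,P.min(0),P.max(0))
rel(np.array([.545,.190,B[2]])-B+s["tool_pos"]+0,M,s,0)
E
```

```text
jar in tool [ 0.007  -0.0003  0.0455] [-0.417 -0.006 -0.909]
base now [0.5449 0.1936 0.1203] axis [-0.002  0.008  1.   ]
[  0   0  32  35 623] [381.25521669 214.55537721]
cap top scene [0.5496 0.1998 0.2303]
0.084 [370.74128899 211.21796175] [392.28794898 230.21014235]
0.11 [372.02024965 205.72943497] [394.01688933 224.99216656]
shift [-0.0032  0.0009  0.0015] rv [0. 0. 0.] deg 0.0 dist 0.004
```

Emit:
{"method": "jog_arm", "body": {"rows": [[0.01,0.001,0.03,0,0,0,20],[0.023,0.001,0.058,0,0,0,20],[0.0327,0.001,0.0785,0,0,0,20],[0.0327,0.001,0.0785,0,0,0,20],[0.035,0.001,0.0835,0,0,0,20],[0.037,0.001,0.088,0,0,0,20],[0.039,0.001,0.0921,0,0,0,20],[0.041,0.001,0.0966,0,0,0,20],[0.041,0.001,0.0966,0,0,0,20]]}}

```text
time: 9.0
tool_pos: [0.5479, 0.2023, 0.0594]
tcp_rot: [2.202, 1.774, -0.493]
wrist_force: [0.1, 0.0, -2.7]
width: 0.574
```

```bash
cat > chk.py <<'E'
from h import *
s=monitor.read_state(); M=R.from_rotvec(s["tcp_rot"]).as_matrix()
print(s["time"],"F",s["wrist_force"].round(1),"T",s["torque"].round(2),"w",s["width"].round(3))
print("base",(M@[.007,-.0003,.0455]+s["tool_pos"]).round(4),"axis",(M@[-.417,-.006,-.909]).round(3),"up in tool",M[2].round(4))
E
python3 chk.py
python3 - <<'E'
from h import *
i=imaging.read_camera("scene")[190:290,320:420]; j=imaging.read_camera("side")[120:220,240:340]
cv2.imwrite("pics/t4.png",cv2.resize(np.hstack([i,j]),None,fx=4,fy=4,interpolation=cv2.INTER_CUBIC))
E
```

```text
Traceback (most recent call last):
  File "chk.py", line 3, in <module>
    print(s["time"],"F",s["wrist_force"].round(1),"T",s["torque"].round(2),"w",s["width"].round(3))
                                                                               ^^^^^^^^^^^^^^^^
AttributeError: 'float' object has no attribute 'round'
```

View pics/t4.png

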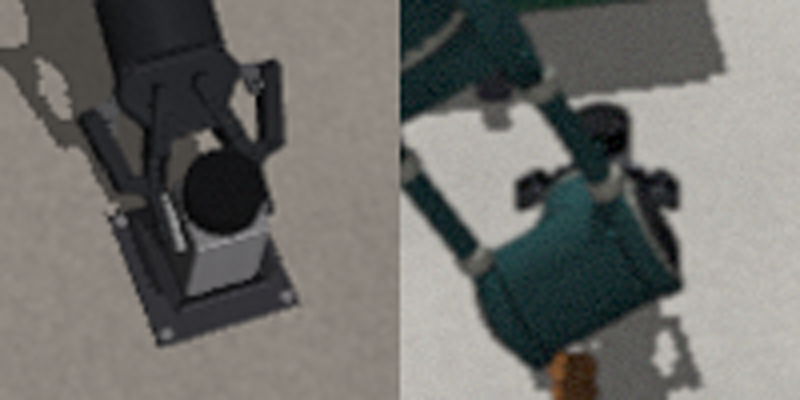

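```bash
sed -i 's/s\["width"\].round(3)/round(s["width"],3)/' chk.py; python3 chk.py
```

```text
9.1 F [-0.6  1.1 -3. ] T [-0.87  0.16  0.02] w 0.578
base [0.5448 0.1898 0.0156] axis [-0.002  0.008  1.   ] up in tool [-0.4237 -0.0027 -0.9058]
```

Emit:
{"method": "jog_arm", "body": {"rows": [[0.0013,0,0.0027,0,0,0,20],[0.0025,0,0.0054,0,0,0,20],[0.0038,0,0.0081,0,0,0,20],[0.0046,0,0.01,0,0,0,20],[0.0052,0,0.011,0,0,0,20],[0.0052,0,0.011,0,0,0,20]]}}

```text
time: 9.7
tool_pos: [0.548, 0.2025, 0.0492]
tcp_rot: [2.204, 1.776, -0.488]
wrist_force: [-3.6, -4.5, 4.9]
width: 0.58
```

```bash
python3 chk.py
```

```text
9.7 F [-3.6 -4.5  4.9] T [-0.04  0.22  0.43] w 0.58
base [0.5449 0.1901 0.0049] axis [-0.003  0.005  1.   ] up in tool [-0.4205 -0.0021 -0.9073]
```

Emit:
{"method": "jog_arm", "body": {"rows": [[0.0007,0,0.0014,0,0,0,20],[0.001,0,0.002,0,0,0,20],[0.001,0,0.002,0,0,0,20]]}}

```text
time: 10.0
tool_pos: [0.548, 0.2025, 0.0491]
tcp_rot: [2.205, 1.779, -0.482]
wrist_force: [-5.8, -8.1, 9.5]
width: 0.579
```

```bash
python3 chk.py; python3 - <<'E'
from h import *
cv2.imwrite("pics/t5.png",imaging.read_camera("wrist"))
E
```

```text
10.0 F [-5.8 -8.1  9.5] T [0.03 0.25 0.7 ] w 0.579
base [0.545  0.1902 0.0049] axis [-0.005  0.001  1.   ] up in tool [-0.4166 -0.001  -0.9091]
```

Emit:
{"method": "jog_arm", "body": {"rows": [[0,0,0,0,0,0,100],[0,0,0,0,0,0,100],[0,0,0,0,0,0,100],[0,0,0,0,0,0,100],[0,0,0,0,0,0,100],[-0.02,0,0,0,0,0,100],[-0.05,0,0,0,0,0,100],[-0.08,0,0,0,0,0,100],[-0.12,0,0,0,0,0,100],[-0.15,0,0,0,0,0,100],[-0.15,0,0,0,0,0,100]]}}

```text
time: 11.15
tool_pos: [0.5212, 0.0659, 0.1132]
tcp_rot: [2.206, 1.772, -0.48]
wrist_force: [-0.1, 0.0, 0.9]
width: 0.998
```

```bash
cat > down.py <<'E'
from h import *
import sys
s=monitor.read_state(); q0=s["q"]; print(s["time"],q0.round(2),s["tool_pos"].round(4),s["wrist_force"].round(1),round(s["width"],2)); M0=R.from_rotvec(s["tcp_rot"]).as_matrix()
print("up in tool",M0[2].round(4))
c=np.array([.545,.190,.0865]); rz=lambda M,a:R.from_euler('z',a).as_matrix()@M
for psi in range(-180,180,30):
    N=frame(-Z,az(psi)); up=s["tool_pos"]+.15*Z
    r=path([(up,M0),(c+.14*Z,N),(c,N),(c,rz(N,.6)),(c,rz(N,1.25))],q0,6)
    print(psi,[(x[0].round(2).tolist(),round(x[1],3),round(x[2],2)) for x in r[1:3]],r[4][0].round(2),round(r[4][1],3))
E
python3 down.py
```

```text
11.15 [-0.54  0.39  2.15  1.07  1.39 -1.  ] [0.5212 0.0659 0.1132] [-0.1  0.   0.9] 1.0
up in tool [-0.4179  0.0034 -0.9085]
-180 [([-0.02, -0.03, 2.03, 0.49, 1.06, 2.55], np.float64(0.579), np.float64(1.14)), ([0.02, 0.12, 2.16, 0.56, 0.77, 2.55], np.float64(0.564), np.float64(0.05))] [0.29 0.21 1.95 0.   0.98 2.18] 0.104
-150 [([0.16, 0.06, 1.86, 0.18, 1.2, 2.55], np.float64(0.247), np.float64(0.89)), ([0.17, 0.19, 1.99, 0.21, 0.94, 2.55], np.float64(0.241), np.float64(0.04))] [0.29 0.21 1.95 0.   0.98 1.66] 0.0
-120 [([0.29, 0.08, 1.82, 0.0, 1.23, 2.39], np.float64(0.0), np.float64(0.7)), ([0.29, 0.21, 1.95, -0.0, 0.98, 2.39], np.float64(0.0), np.float64(0.04))] [0.29 0.21 1.95 0.   0.98 1.14] 0.0
-90 [([0.29, 0.08, 1.82, 0.0, 1.23, 1.86], np.float64(0.0), np.float64(0.55)), ([0.29, 0.21, 1.95, -0.0, 0.98, 1.86], np.float64(0.0), np.float64(0.04))] [0.29 0.21 1.95 0.   0.98 0.61] 0.0
-60 [([0.29, 0.08, 1.82, -0.0, 1.23, 1.34], np.float64(0.0), np.float64(0.43)), ([0.29, 0.21, 1.95, -0.0, 0.98, 1.34], np.float64(0.0), np.float64(0.04))] [0.29 0.21 1.95 0.   0.98 0.09] 0.0
-30 [([0.
[... 670 characters left out ...]
, 1.95, -0.0, 0.98, -0.76], np.float64(0.0), np.float64(0.04))] [ 0.29  0.21  1.95 -0.    0.98 -2.01] 0.0
90 [([0.29, 0.08, 1.82, 0.0, 1.23, -1.28], np.float64(0.0), np.float64(0.2)), ([0.29, 0.21, 1.95, -0.0, 0.98, -1.28], np.float64(0.0), np.float64(0.04))] [ 0.29  0.21  1.95 -0.    0.98 -2.53] 0.0
120 [([0.29, 0.08, 1.82, -0.0, 1.23, -1.8], np.float64(0.0), np.float64(0.21)), ([0.29, 0.21, 1.95, -0.0, 0.98, -1.8], np.float64(0.0), np.float64(0.04))] [ 0.46  0.19  2.01 -0.29  0.91 -2.55] 0.292
150 [([0.29, 0.08, 1.82, -0.0, 1.23, -2.33], np.float64(0.0), np.float64(0.3)), ([0.29, 0.21, 1.95, -0.0, 0.98, -2.33], np.float64(0.0), np.float64(0.04))] [ 0.58  0.12  2.2  -0.69  0.69 -2.55] 0.549
```

```bash
python3 - <<'E'
from h import *
s=monitor.read_state(); N=frame(-Z,az(-12.3))
rel(np.array([.545,.190,.0865+.13]),N,s,0)
E
```

```text
shift [ 0.0716 -0.0031 -0.1466] rv [ 0.    -1.14  -0.004] deg 65.3 dist 0.163
```

Emit:
{"method": "jog_arm", "body": {"rows": [[-0.02,0,-0.0436,0,0,0,100],[-0.04,0,-0.0871,0,0,0,100],[-0.0543,0,-0.118,0,0,0,100],[-0.03,0,-0.125,0,-0.15,0,100],[0.0,-0.001,-0.13,0,-0.3,0,100],[0.02,-0.001,-0.133,0,-0.45,0,100],[0.04,-0.002,-0.138,0,-0.6,0,100],[0.055,-0.003,-0.142,0,-0.75,0,100],[0.0716,-0.0031,-0.1466,0,-0.9,0,100],[0.0716,-0.0031,-0.1466,0,-1.05,-0.004,100],[0.0716,-0.0031,-0.1466,0,-1.14,-0.004,100],[0.0716,-0.0031,-0.1466,0,-1.14,-0.004,100],[0.0716,-0.0031,-0.1466,0,-1.14,-0.004,100]]}}

```text
time: 12.45
tool_pos: [0.5439, 0.1913, 0.2152]
tcp_rot: [1.363, 1.104, -1.365]
wrist_force: [-0.2, 0.2, -0.4]
width: 1.003
```

```bash
python3 - <<'E'
from h import *
s=monitor.read_state(); w=imaging.read_camera("wrist"); c=imaging.read_camera("scene")
N=frame(-Z,az(-12.3)); rel(np.array([.545,.190,.0865]),N,s,0); print(s["q"].round(2))
for k in ([.545,.19,.114],[.545,.19,.004]): print(wrist_px(k,s),w2px("scene",k))
for z,r in ((.114,.025),(.088,.025)):
  C=[np.array([.545,.19,z])+r*az(t) for t in range(0,360,10)]
  W=np.array([wrist_px(x,s) for x in C]); S=np.array([w2px("scene",x) for x in C]); print(z,W.min(0).round(1),W.max(0).round(1),S.min(0).round(1),S.max(0).round(1))
f=lambda i,u,v,k:cv2.resize(i[v:v+400//k,u:u+400//k],None,fx=k,fy=k,interpolation=cv2.INTER_CUBIC)
cv2.imwrite("pics/w6.png",w); cv2.imwrite("pics/c6.png",c)
cv2.imwrite("pics/t6.png",np.hstack([f(w,217,100,2),f(c,320,190,4)]))
E
```

```text
shift [0.1287 0.0017 0.0011] rv [ 0.003 -0.001  0.002] deg 0.2 dist 0.129
[0.29 0.09 1.84 0.   1.22 0.51]
[318.61388387 196.93988895] [375.89196074 236.53415233]
[318.29728592 171.93668287] [371.1712375 254.7462626]
0.114 [288.2 166.8] [349.  225.5] [365.8 227.6] [385.9 245.7]
0.088 [290.8 161.8] [346.2 215.6] [364.9 232.3] [384.6 250.1]
```

View pics/t6.png

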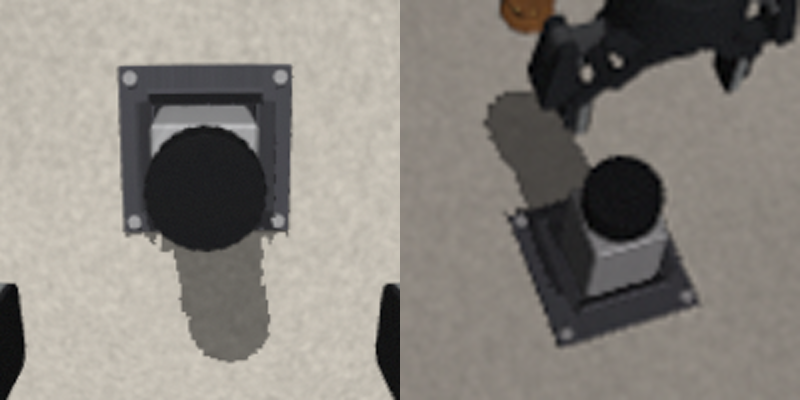

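The cap outline matches the prediction for a seated jar at (0.545, 0.190) to about 1 px in both views. I'll descend and grip the cap.

Emit:
{"method": "jog_arm", "body": {"rows": [[0.04,0.002,0.001,0,0,0,100],[0.08,0.002,0.001,0,0,0,100],[0.11,0.002,0.001,0,0,0,100],[0.1287,0.002,0.001,0,0,0,100],[0.1287,0.002,0.001,0,0,0,100],[0.1287,0.002,0.001,0,0,0,100],[0.1287,0.002,0.001,0,0,0,20],[0.1287,0.002,0.001,0,0,0,20],[0.1287,0.002,0.001,0,0,0,20],[0.1287,0.002,0.001,0,0,0,20],[0.1287,0.002,0.001,0,0,0,20],[0.1287,0.002,0.001,0,0,0,20],[0.1287,0.002,0.001,0,0,0,20],[0.1302,0.002,0.001,0,0,0,20],[0.1302,0.002,0.001,0,0,0,20]], "force": 70}}

```text
time: 14.05
tool_pos: [0.5471, 0.1888, 0.089]
tcp_rot: [1.368, 1.1, -1.364]
wrist_force: [-5.3, -1.9, 13.5]
width: 0.567
```

```bash
python3 -c "
from h import *
s=monitor.read_state();print({k:(np.round(v,4)) for k,v in s.items()}, R.from_rotvec(s['tcp_rot']).as_matrix()[2].round(4))"
```

```text
{'time': np.float64(14.05), 'q': array([2.8860e-01, 2.1140e-01, 1.9483e+00, 1.3000e-03, 9.7990e-01,
       5.0260e-01]), 'joint_vel': array([-0.0015, -0.001 , -0.0011,  0.0005, -0.0016,  0.001 ]), 'joint_torque': array([ 8.46000e-02, -3.68878e+01, -2.89165e+01,  7.64000e-02,
       -1.66870e+00,  7.00000e-04]), 'tool_pos': array([0.5471, 0.1888, 0.089 ]), 'tcp_rot': array([ 1.3676,  1.1002, -1.3637]), 'wrist_force': array([-5.2806, -1.915 , 13.4922]), 'torque': array([-0.2238,  0.8061,  0.052 ]), 'width': np.float64(0.5671)} [-1.      0.0012 -0.0019]
```

Emit:
{"method": "jog_arm", "body": {"rows": [[0.001,0,0,0,0,0,20],[0.001,0,0,-0.1,0,0,20],[0.001,0,0,-0.2,0,0,20],[0.001,0,0,-0.3,0,0,20],[0.001,0,0,-0.4,0,0,20],[0.001,0,0,-0.5,0,0,20],[0.001,0,0,-0.6,0,0,20],[0.001,0,0,-0.7,0,0,20]]}}

```text
time: 14.85
tool_pos: [0.5474, 0.1886, 0.0891]
tcp_rot: [0.844, 1.4, -0.84]
wrist_force: [-2.0, -1.3, 3.0]
width: 0.568
```

```bash
python3 -c "
from h import *
s=monitor.read_state();print(s['q'].round(3),s['tool_pos'].round(4),s['wrist_force'].round(1),s['torque'].round(2),s['width'])
w=imaging.read_camera('wrist');cv2.imwrite('pics/w7.png',w)"
```

```text
[ 2.880e-01  2.110e-01  1.948e+00  1.000e-03  9.790e-01 -2.010e-01] [0.5474 0.1886 0.0891] [-2.  -1.3  3. ] [-0.31  0.16 -0.32] 0.5681570127957428
```

Emit:
{"method": "jog_arm", "body": {"rows": [[0,0,0,-0.1,0,0,20],[0,0,0,-0.2,0,0,20],[0,0,0,-0.3,0,0,20],[0,0,0,-0.4,0,0,20],[0,0,0,-0.5,0,0,20],[0,0,0,-0.5,0,0,20],[0,0,0,-0.5,0,0,20]]}}

```text
time: 15.6
tool_pos: [0.5474, 0.1885, 0.0896]
tcp_rot: [0.457, 1.52, -0.454]
wrist_force: [-1.8, -3.2, 3.6]
width: 0.57
```

```bash
python3 -c "
from h import *
s=monitor.read_state();print(s['q'].round(3),s['tool_pos'].round(4),s['wrist_force'].round(1),s['torque'].round(2),s['width'])
w=imaging.read_camera('wrist');c=imaging.read_camera('scene')
f=lambda i,u,v,k:cv2.resize(i[v:v+400//k,u:u+400//k],None,fx=k,fy=k,interpolation=cv2.INTER_CUBIC)
cv2.imwrite('pics/t8.png',np.hstack([f(w,217,180,2),f(c,320,190,4)]))"
```

```text
[ 2.880e-01  2.110e-01  1.948e+00  1.000e-03  9.800e-01 -7.010e-01] [0.5474 0.1885 0.0896] [-1.8 -3.2  3.6] [-0.38  0.42 -0.24] 0.5695753757305141
```

View pics/t8.png

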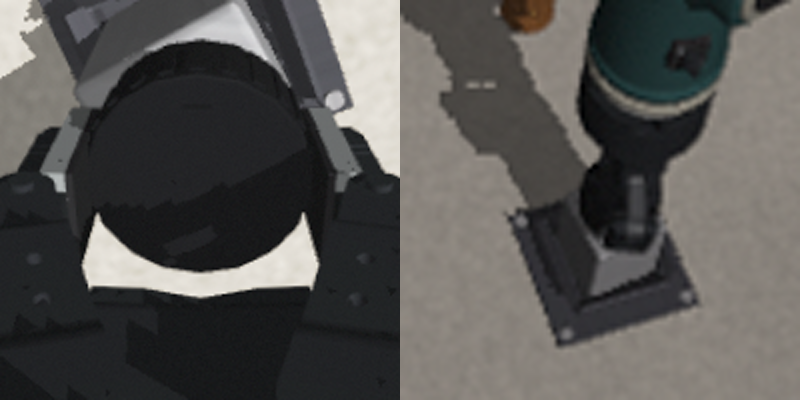

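The cap is gripped squarely and has turned 1.2 rad with the gripper. The reaction moment is about 0.25–0.3 N m, as expected, and the jar is still in the holder. Next is a small test lift.

Emit:
{"method": "jog_arm", "body": {"rows": [[-0.002,0,0,0,0,0,20],[-0.004,0,0,0,0,0,20],[-0.006,0,0,0,0,0,20],[-0.006,0,0,0,0,0,20]]}}

```text
time: 16.1
tool_pos: [0.5478, 0.1887, 0.0959]
tcp_rot: [0.456, 1.52, -0.452]
wrist_force: [-0.2, -0.5, 0.0]
width: 0.57
```

```bash
python3 -c "
from h import *
s=monitor.read_state();print(s['q'].round(3),s['tool_pos'].round(4),s['wrist_force'].round(1),s['torque'].round(2),s['width'])"
```

```text
[ 2.880e-01  2.040e-01  1.943e+00  1.000e-03  9.910e-01 -7.020e-01] [0.5478 0.1887 0.0959] [-0.2 -0.5  0. ] [-0.18  0.1   0.04] 0.5695726250650586
```

The vertical force is about 0, where a lifted jar would show about -3 N, so the lugs are free. I'll raise it another 28 mm.

Emit:
{"method": "jog_arm", "body": {"rows": [[-0.006,0,0,0,0,0,20],[-0.012,0,0,0,0,0,20],[-0.018,0,0,0,0,0,20],[-0.024,0,0,0,0,0,20],[-0.028,0,0,0,0,0,20],[-0.028,0,0,0,0,0,20],[-0.028,0,0,0,0,0,20],[-0.028,0,0,0,0,0,20],[-0.028,0,0,0,0,0,20]]}}

```text
time: 17.0
tool_pos: [0.5474, 0.1886, 0.1234]
tcp_rot: [0.456, 1.52, -0.453]
wrist_force: [0.5, 0.0, -0.3]
width: 0.57
```

```bash
python3 -c "
from h import *
s=monitor.read_state();print(s['tool_pos'].round(4),s['wrist_force'].round(1),s['torque'].round(2),s['width'],abs(s['joint_vel']).max())
w=imaging.read_camera('wrist');c=imaging.read_camera('scene');d=imaging.read_camera('side')
f=lambda i,u,v,k:cv2.resize(i[v:v+400//k,u:u+400//k],None,fx=k,fy=k,interpolation=cv2.INTER_CUBIC)
cv2.imwrite('pics/t9.png',np.hstack([f(w,217,180,2),f(c,320,190,4)]))"
```

```text
[0.5474 0.1886 0.1234] [ 0.5  0.  -0.3] [ 0.01 -0.01  0.02] 0.5701395437558342 0.0015266879028836017
```

View pics/t9.png

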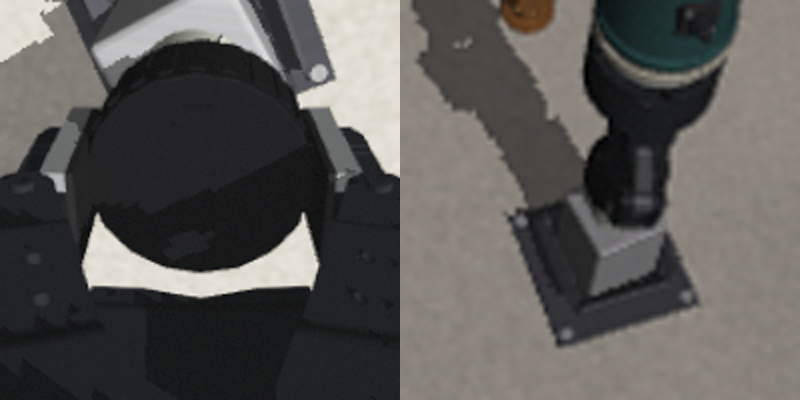

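The jar stays seated in the holder with its body top now visible. The cap is held level about 34 mm higher than before, roughly 18 mm clear of the mouth, with zero force and moment.

```bash
python3 -c "
from workcell import finish_job
print(finish_job())"
```

```text
the job is handed in; nothing more can be done
None
```

The jar is upright in the holder, its cap is off, and the job is handed in at about 17 s of the 51 s allowed. I gripped the toppled jar by its flat sides, tilted it upright and pressed it into the square holder until it bottomed. I then gripped the cap from above, turned it 1.2 rad anticlockwise and lifted it straight off.

**Last checks:**
- **Jar seating:** before I unscrewed the cap, its outline matched the prediction for a fully seated jar to about 1–2 px in the wrist and scene views. The last picture shows the jar still in the holder.
- **Unscrewing:** the reaction moment was about 0.3 N m while turning, as the friction predicts. On the test lift the vertical force stayed near 0 N, so the lugs were free and the jar did not rise with the cap.
- **Cap at hand-in:** it was held still and level, about 34 mm above its screwed-on height (about 18 mm clear of the mouth), with wrist force and moment near zero.

**Not measured:** I could not read the cap's turn directly. I estimate 0.95–1.2 rad after allowing for play and the jar turning in the holder. I saw no bystander move, but I did not re-measure their positions at the end.

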